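Lay a spacer on the profile projector and take its reading

TASK

Pick the long waisted hexagon spacer out of the parts tray and lay it flat on the middle of the profile projector's glass stage, across the light beam (parallel to the two dark strips). Then, with it lying there, press the sloping spring plunger under the projector's hood down to its stop to take the reading, and let it spring back. Leave the other parts in the tray.

Things in the scene. Friction and masses are not known exactly. Their poses are not given: they have to be found in the camera images.
- spacer: The part to measure: bare steel dumbbell, 62 long overall along its x axis; two hexagonal ends (20 across flats, 23 across corners, each 15 long) joined by a round waist 12 in diameter and 32 long. Origin at its centre, 10 above whatever it lies on. It lies on a hexagon flat; grip it across the waist. Both ends are alike. About 0.11 kg.
- short_spacer: NOT wanted: same shape but only 40 long (ends 10 long, waist 20 long). Origin at its centre, x along it.
- plain_bar: NOT wanted: plain hexagon bar 62 long, 20 across flats, no waist. Origin at its centre, x along it.
- strap: NOT wanted: flat steel strap 60 x 26 x 12 with a dark slot mark. Origin at the centre of its underside, x along it.
- bush: NOT wanted: flanged round bush standing on its flange, flange 38 in diameter, 26 high. Origin at the centre of its underside.
- elbow: NOT wanted: block fitting, 26 cube with 20-diameter stubs, one 16 long towards its +x and one 6 high on top. Origin at the centre of the cube's underside.
- nut0: NOT wanted: small hexagon nut lying flat, 16 across flats, 10 high. Origin at the centre of its underside.
- nut1: NOT wanted: small hexagon nut like nut0.
- tray: Fixed open steel tray, outside 180 (x) x 260 (y) x 45 high, walls and floor 5 thick. Origin at the centre of its underside. The parts lie singly on its floor in any order.
- projector: Fixed profile projector, origin on the table under the middle of its base; own axes. Base x -120..120, y -200..210, 60 high; stage plate 150 (x) x 120 (y), top at z 80. At x -30, z 100, facing along y across the stage: lamp tube, 44 dia, y -200..-165, and lens barrel, 54 dia, y 0..120. Metal drums stick out of the base's x faces up to 45, below z 60.
- hood_edge (a point): Middle of the lower front (-y) edge of the projector's hood, at projector x 0, y 38, z 255; axes those of the projector. The hood spans x -120..120 and goes from this edge back to y 208, over the plunger, carried by a column 220 wide (x) at y 120..210. A round housing on top reaches z 525.
- stage_center (a point): Centre of the round glass on top of the stage plate (84 in diameter, in a steel ring, flush), at the stage's surface, 80 above the table; axes those of the projector. The two dark strips and the wanted spacer lie along its x; the light beam runs along its y.
- plunger_top (a point): Centre of the top face of the plunger's aluminium mushroom head, 34 in diameter; it is at projector x 60, y 60, z 115 when up. Its z axis points out along the plunger's axis, which leans 38 degrees from vertical towards the projector's -y. The hood is 140 above it and reaches 22 beyond it on the -y side: no room for an upright gripper, come in along the leaning axis.
- plunger (a joint): Travel of the plunger, pressed along its own axis: 0 up, 0.012 m fully down at its stop. Spring: about 3 N to start, about 8 N at the stop; it springs back by itself.
- oiler: Bystander: clear plastic bottle with a black cap, 48 in diameter, 120 high, standing beyond the tray. Origin at the centre of its underside.

How it is judged:
By the outcome, as a careful person would: the job done as asked, in the order asked, and still so for the second after the job is handed in, with the robot touching nothing.
It also fails if it takes over 42 s, if anything falls off the work surface, if the arm or the gripper's body presses on something with over 40 N, if the wrist force passes 120 N, or if a joint passes its speed limit or range.

ROBOT

A 7-joint arm with a two-finger parallel gripper is mounted at the origin on the work surface. World frame = base frame: x ahead of the robot, y to its left, z up, the work surface at z = 0. Lengths are in m, angles in rad, forces in N, time in s.
With the tool pointing down it reaches from about 0.425 to 0.95 m from the base axis. Payload 4.7 kg.
Tool frame: the origin (TCP) lies between the finger pads; the fingertips stand 19 mm ahead of it and the grasp point (between the pads) is the TCP; x points along the fingers, z is the direction in which the jaws open and shut, and the axes are right-handed (so a half turn about x gives the same grasp; the last joint's range is limited). The gripper opens to 85 mm and grips with 20 to 120 N. Pads are 22 mm wide; open, the fingers measure 114 mm over their backs; the gripper's body (76 mm by 85 mm) begins 54 mm behind the grasp point. The pads swing forward as they close: fully open they stand 13 mm farther back than shut.
Start: joints at [1.312, 0.469, -0.049, 1.532, 0.024, 1.141, -0.082], TCP at [0.154, -0.657, 0.25] pointing down, gripper open.
Joint ranges: [-2.59, 2.59], [-0.33, 1.99], [-1.39, 1.29], [0.1, 2.45], [-1.04, 4.18], [0.21, 1.99], [-2.66, 2.66]. Speed limits (rad/s): [2.57, 2.57, 3.14, 3.14, 3.14, 3.14, 3.14].

INTERFACE

Orientations are given as a unit quaternion [x, y, z, w].
In Python, from workcell import env gives the robot as it stands.
- The arm moves only by the tool send_rows, never from a script. Its arguments are lists of equal length, an entry for each row: "xyz": the shift along the tool's x, y, z as a fraction of full scale, a list of three; "twist": the turn, a rotation vector about the tool's x, y, z as a fraction of full scale, a list of three; "fingers": the opening, from 0 (shut) to 1 (fully open). In form: {"xyz": [[x, y, z], ...], "twist": [[rx, ry, rz], ...], "fingers": [fingers, ...]}. A call has 1 to 8 rows; each row shifts and turns the pose as measured when the row begins, along the tool's axes as they then stand; what a row does not reach is not made up. Full scale, the value 1, is 0.025 m for a shift and 0.12 rad for a turn. A row lasts 1/10 s, in which the tool goes at most 50 mm and 8.59 degrees, less where a joint would pass 70% of its speed; a pose out of reach is approached as far as the arm can. A call with a number of a shift or a turn outside -1 to 1 is refused whole. A call with a gripper value outside its range is refused whole. The fingers move at their own pace and stop on an object; "grip_force" is the grip in N (left out, the last holds). Time passes only in rows, so rows that do not move let the fingers close. It gives the time, the measured TCP pose, the force and the opening at its end, in the units of the state.
- env.get_obs(): the state, without advancing time (a new reading comes with each control period).
- env.capture(name): name is "side" or "top"; returns the picture (420x560x3 uint8, red, green, blue); there is no depth.
- env.camera_params(name): a dict with "camera_matrix" (3x3 intrinsics, pixels), "world_from_camera" (4x4, takes a point from camera to world coordinates). Camera axes: x right, y down, z forward; pixel columns grow to the right and rows downward; lengths in m; the calibration is good to about 2 mm. A picture is of the moment at which its call begins. camera_params takes no time and is no camera call.
- env.hand_in(): hands the job in, once; it reports no verdict.
The state is a dict: "t": time; "q": joint angles; "joint_vel": joint speeds; "joint_torque": joint torques, N m; "tool_pos": TCP position; "tool_rot": TCP orientation; "ft_force": force on the tool from outside, world axes, zero at the start; "moment": the same for the moment, N m; "finger_gap": finger opening in m.
Only numpy, scipy, OpenCV 4.12 (cv2) and the standard library are available. Lean on these libraries where they do the work, as an engineer would, in place of code of your own. Each camera call takes 0.05 s, during which the arm holds its last target. There are 200 camera calls.

## Working session

There is one attempt and no reset: what is moved stays moved. The work goes in short steps, Python scripts to look and compute and a tool call to move; the robot and the scene stay as the last step left them, time stands still between calls to the robot, and variables do not carry over. Pictures are saved under pics/ and viewed, about 8 in all and at most 12, crops included, and the job is handed in when it is done.

Besides the shell and the picture viewer there is one more tool, called after ">>>" by a JSON object that holds its "method" and its "body", one argument or row to a line. send_rows: Moves the arm, as the interface text tells. Its arguments: {"type":"object","properties":{"xyz":{"type":"array"},"twist":{"type":"array"},"fingers":{"type":"array"},"grip_force":{"type":"number"}},"required":["xyz","twist","fingers"]}

```bash
ls; mkdir -p pics; python3 - <<'E'
from workcell import env
import cv2
for n in("top","side"):
    im=env.capture(n); cv2.imwrite(f"pics/{n}0.png",im[:,:,::-1]); p=env.camera_params(n); print(n,p)
print(env.get_obs())
E
```

```text
pics
top {'camera_matrix': array([[403.68042428,   0.        , 275.9270627 ],
       [  0.        , 403.68042428, 209.29448385],
       [  0.        ,   0.        ,   1.        ]]), 'world_from_camera': array([[-0.0449299 , -0.97756395,  0.20579122,  0.42882945],
       [-0.99897841,  0.04296724, -0.01399851, -0.0132459 ],
       [ 0.00484216, -0.20620993, -0.97849579,  1.088092  ],
       [ 0.        ,  0.        ,  0.        ,  1.        ]])}
side {'camera_matrix': array([[470.97679763,   0.        , 276.68509973],
       [  0.        , 470.97679763, 213.74939592],
       [  0.        ,   0.        ,   1.        ]]), 'world_from_camera': array([[ 9.06713589e-01, -3.34001228e-01,  2.57514363e-01,
         3.15750183e-01],
       [-4.21746734e-01, -7.17488839e-01,  5.54382051e-01,
        -5.85778495e-01],
       [-4.00604534e-04, -6.11271581e-01, -7.91420807e-01,
         1.01104604e+00],
       [ 0.00000000e+00,  0.00000000e+00,  0.00000000e+00,
         1.00000000e+00]])}
{'t': 0.1, 'q': array([ 1.31210391,  0.46935682, -0.04858307,  1.53358319,  0.0240954 ,
        1.14099274, -0.0822957 ]), 'joint_vel': array([-0.00026388, -0.00328329,  0.0009828 , -0.00192434,  0.0010634 ,
        0.00024128,  0.00151679]), 'joint_torque': array([ 8.34118109e-04, -5.11512494e+01, -4.69949492e-02, -2.38391948e+01,
        1.07821816e-02,  4.33234469e-03, -2.79757427e-05]), 'tool_pos': array([ 0.1536447 , -0.65677385,  0.24936527]), 'tool_rot': array([ 0.43974356,  0.55452903, -0.43900759,  0.55353004]), 'ft_force': array([ 0.58458815, -0.15609308, -0.17615515]), 'moment': array([ 0.01036958,  0.00653237, -0.02052884]), 'finger_gap': 0.08531171598304037}
```

View pics/top0.png

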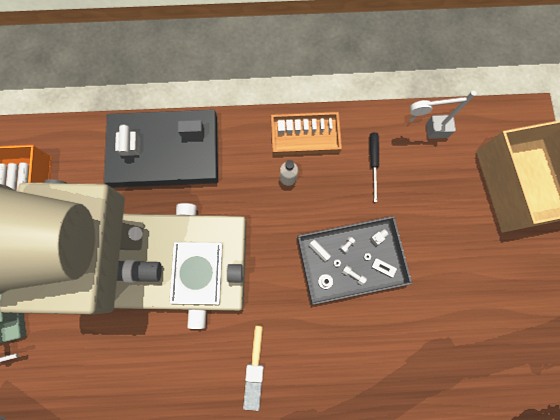

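View pics/side0.png

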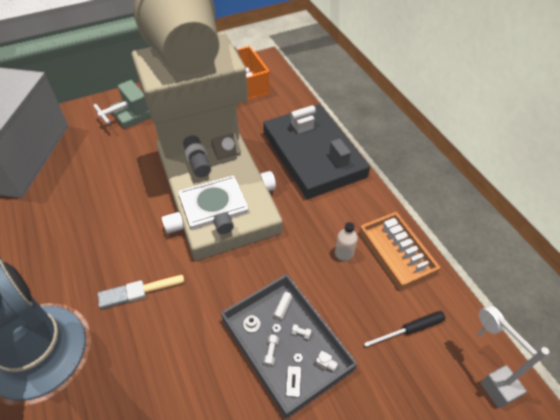

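The top view shows the tray at about (355,262), with the long dumbbell near (355,275) and the short one near (347,243). The projector glass is at (196,272), and the plunger is under the hood at about (135,233). I'll zoom in next.

```bash
python3 - <<'E'
import cv2,numpy as np
t=cv2.imread("pics/top0.png"); s=cv2.imread("pics/side0.png")
R=lambda a,w,h:cv2.resize(a,(w,h),interpolation=cv2.INTER_CUBIC)
a=np.hstack([R(t[215:310,295:415],400,317),R(s[275:412,220:360],324,317)[:, :324]])
b=np.hstack([R(t[190:330,90:250],323,283),R(s[120:260,150:290],283,283)])
c=np.zeros((600,724,3),np.uint8); c[:317,:724]=a; c[317:,:606]=b
cv2.imwrite("pics/crop1.png",c)
E
```

```text
(no output)
```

View pics/crop1.png

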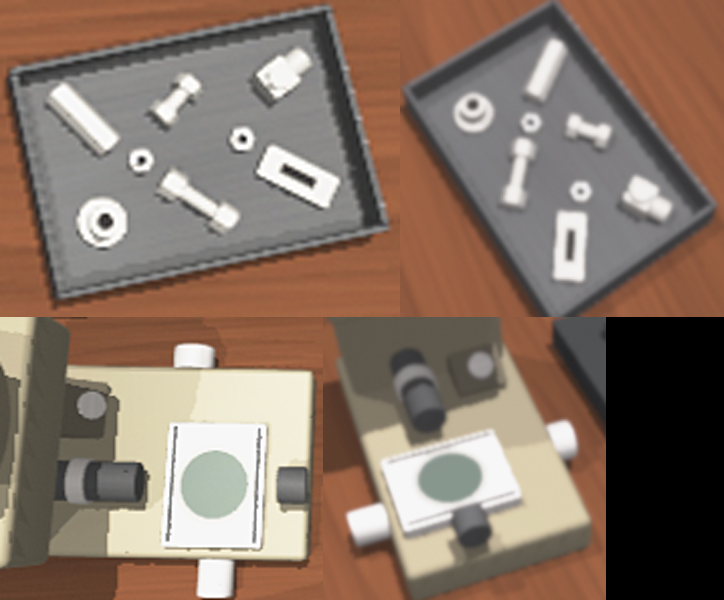

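Zoomed in, the long dumbbell is at top (354.7,275.3) and side (271,350). The glass disc and plunger head show clearly in both views. Next I'll measure them.

```bash
cat > h.py <<'E'
import cv2,numpy as np
from workcell import env
P={n:env.camera_params(n) for n in("top","side")}
def ray(n,uv):
    K,T=P[n]["camera_matrix"],P[n]["world_from_camera"]
    d=T[:3,:3]@np.linalg.inv(K)@np.array([uv[0],uv[1],1.]); return T[:3,3],d/np.linalg.norm(d)
def plane(n,uv,z):
    o,d=ray(n,uv); return o+d*(z-o[2])/d[2]
def tri(a,b):
    (o1,d1),(o2,d2)=ray("top",a),ray("side",b)
    s,t=np.linalg.lstsq(np.c_[d1,-d2],o2-o1,rcond=None)[0]; p,q=o1+s*d1,o2+t*d2
    return (p+q)/2,np.linalg.norm(p-q)
def blob(im,mask,near):
    n,l,st,c=cv2.connectedComponentsWithStats(mask.astype(np.uint8))
    y,x=near; 
    d=[np.hypot(*(c[i]-near)) if st[i,4]>15 else 1e9 for i in range(1,n)]; i=1+int(np.argmin(d))
    pts=np.argwhere(l==i)[:,::-1].astype(np.float32); w=np.linalg.svd(pts-pts.mean(0),full_matrices=False)[2][0]
    return c[i],w,st[i]
def axis(n,c,w,z,L=12):
    a,b=plane(n,c-L*w,z),plane(n,c+L*w,z); v=b-a; return np.degrees(np.arctan2(v[1],v[0]))%180
E
python3 - <<'E'
from h import *
np.set_printoptions(precision=4,suppress=True)
I={"top":cv2.imread("pics/top0.png"),"side":cv2.imread("pics/side0.png")}
H={k:cv2.cvtColor(v,cv2.COLOR_BGR2HSV) for k,v in I.items()}
def go(near,f,z):
    cs=[]
    for n,p in zip(("top","side"),near):
        c,w,st=blob(I[n],f(H[n]),p); cs.append(c); r=plane(n,c,z)
        print(n,c,st,r,axis(n,c,w,z))
    print(" tri",tri(*cs)); return cs
br=lambda h:(h[...,2]>150)&(h[...,1]<60)
print("spacer");go([(354.7,275.3),(271,350)],br,.015)
gl=lambda h:(h[...,0]>35)&(h[...,0]<100)&(h[...,1]>20)&(h[...,2]>90)
print("glass");go([(196,272),(212.5,200)],gl,.08)
print("plungerHSV",H["top"][228:240:2,135],H["side"][138:152:2,228])
pl=lambda h:(h[...,2]>125)&(h[...,1]<50)
print("plunger");go([(135,233),(228,144)],pl,.115)
# plate
for n,p in zip(("top","side"),[(196,272),(212.5,200)]):
    h=H[n]; m=((h[...,2]>200)&(h[...,1]<40)).astype(np.uint8)
    cs,_=cv2.findContours(m,cv2.RETR_EXTERNAL,cv2.CHAIN_APPROX_NONE)
    c=[c for c in cs if cv2.pointPolygonTest(c,p,False)>0]
    for k in c:
        q=cv2.approxPolyDP(cv2.convexHull(k),6,True)[:,0].astype(float); w=np.array([plane(n,u,.08) for u in q]); print(n,q.tolist(),w[:,:2])
        e=np.roll(w,-1,0)-w; print(np.degrees(np.arctan2(e[:,1],e[:,0])),np.linalg.norm(e,axis=1),w.mean(0))
E
```

```text
spacer
top [354.5266 274.7811] [342 265  25  20 169] [ 0.4697 -0.2272  0.015 ] 54.02207722689552
side [270.8496 348.6545] [264 334  15  30 246] [ 0.471  -0.2209  0.015 ] 54.372759733658754
 tri (array([ 0.4692, -0.2249,  0.0261]), np.float64(2.101103596701214e-06))
glass
top [203.5    279.6125] [193 272  19  17  80] [0.4721 0.1583 0.08  ] 129.392839067453
side [212.546 199.318] [198 189  30  22 500] [0.4896 0.178  0.08  ] 167.7529928460328
 tri (array([0.4769, 0.151 , 0.1145]), np.float64(0.012837666167120305))
plungerHSV [[ 18   9 146]
 [ 13  12 147]
 [ 17  12 149]
 [ 10  10 148]
 [ 15  10 149]
 [ 17  12 149]] [[ 12   9 139]
 [  0   7 154]
 [  0   6 158]
 [  0   6 158]
 [173   7 156]
 [  0   7 150]
 [ 11  19 108]]
plunger
top [134.9172 233.1379] [128 227  15  13 145] [0.5894 0.3177 0.115 ] 86.41296151366247
side [227.5929 143.292 ] [222 138  12  12 113] [0.5884 0.3176 0.115 ] 118.36181064880697
 tri (array([0.589 , 0.3179, 0.1147]), np.float64(0.0009643946310659572))
top [[242.0, 218.0], [238.0, 307.0], [146.0, 304.0], [145.0, 288.0], [190.0, 217.0]] [[0.6221 0.0594]
 [0.4028 0.0752]
 [0.4199 0.2981]
 [0.4582 0.3013]
 [0.6305 0.1912]]
[175.8876  85.6008   4.8516 -32.5976 -93.6438] [0.2199 0.2235 0.0385 0.2044 0.1321] [0.5067 0.185  0.08  ]
side [[233.0, 175.0], [248.0, 208.0], [190.0, 225.0], [178.0, 190.0]] [[0.5681 0.234 ]
 [0.5608 0.1135]
 [0.4112 0.1245]
 [0.419  0.2454]]
[-93.4634 175.803   86.3036  -4.3665] [0.1207 0.15   0.1211 0.1495] [0.4898 0.1794 0.08  ]
```

```bash
cat >> h.py <<'E'
from scipy.spatial.transform import Rotation as Rn
np.set_printoptions(precision=4,suppress=True)
YAW=np.radians(-4.1); xp=np.array([np.cos(YAW),np.sin(YAW),0]); yp=np.array([-np.sin(YAW),np.cos(YAW),0])
def pose(x,z):
    x,z=np.array(x)/np.linalg.norm(x),np.array(z)/np.linalg.norm(z); return Rn.from_matrix(np.c_[x,np.cross(z,x),z])
def to(pos,R):
    o=env.get_obs(); C=Rn.from_quat(o["tool_rot"]); d=np.array(pos)-o["tool_pos"]
    print("t",o["t"],"pos",o["tool_pos"],"gap",o["finger_gap"],"F",o["ft_force"],"q",o["q"])
    print("shift now-frame",C.inv().apply(d)/.025,"shift target-frame",R.inv().apply(d)/.025,"twist",(C.inv()*R).as_rotvec()/.12)
down=lambda deg:pose([0,0,-1],[np.cos(np.radians(deg)),np.sin(np.radians(deg)),0])
E
python3 - <<'E'
from h import *
o=env.get_obs();print(Rn.from_quat(o["tool_rot"]).as_matrix())
to([.469,-.2245,.13],down(144.2));to([.469,-.2245,.13],down(-35.8))
h=cv2.cvtColor(cv2.imread("pics/top0.png"),cv2.COLOR_BGR2HSV)
print(h[272,180:214:3].tolist())
m=(h[...,1]>15)&(h[...,1]<80)&(h[...,2]>100)&(h[...,2]<200)&(h[...,0]>40)
c,w,st=blob(None,m,(196,272));print(c,st,plane("top",c,.08))
E
```

```text
[[-0.0005  0.9737  0.2278]
 [ 0.0017  0.2278 -0.9737]
 [-1.     -0.0001 -0.0018]]
t 0.1 pos [ 0.1536 -0.6568  0.2494] gap 0.08531171598304037 F [ 0.5846 -0.1561 -0.1762] q [ 1.3121  0.4694 -0.0486  1.5336  0.0241  1.141  -0.0823]
shift now-frame [  4.7981  16.2217 -13.9545] shift target-frame [  4.7746 -21.4028  -0.1165] twist [20.212 -0.006  0.018]
t 0.1 pos [ 0.1536 -0.6568  0.2494] gap 0.08531171598304037 F [ 0.5846 -0.1561 -0.1762] q [ 1.3121  0.4694 -0.0486  1.5336  0.0241  1.141  -0.0823]
shift now-frame [  4.7981  16.2217 -13.9545] shift target-frame [ 4.7746 21.4028  0.1165] twist [-5.968  -0.0142 -0.0047]
[[64, 23, 186], [62, 22, 189], [60, 23, 192], [62, 20, 192], [62, 20, 193], [62, 21, 193], [62, 20, 194], [62, 21, 196], [60, 18, 196], [62, 19, 197], [62, 20, 196], [23, 4, 245]]
[195.5078 272.4096] [180 256  33  33 835] [0.4905 0.1778 0.08  ]
```

>>> {"method": "send_rows", "body": {
  "xyz": [
    [0,0,0],
    [0,0,0],
    [0,0,0],
    [0,0,0],
    [0,0,0],
    [0,0,0],
    [0,1,0],
    [0,1,0]
  ],
  "twist": [
    [-1,0,0],
    [-1,0,0],
    [-1,0,0],
    [-1,0,0],
    [-1,0,0],
    [-1,0,0],
    [0,0,0],
    [0,0,0]
  ],
  "fingers": [0.5,0.5,0.5,0.5,0.5,0.5,0.5,0.5],
  "grip_force": 40
}}

```text
t: 0.9
tool_pos: [0.1778, -0.6144, 0.2435]
tool_rot: [0.211, 0.679, -0.205, 0.673]
ft_force: [0.2, 0.2, -0.1]
finger_gap: 0.0425
```

>>> {"method": "send_rows", "body": {
  "xyz": [
    [0,1,0],
    [0,1,0],
    [0,1,0],
    [0,1,0],
    [0,1,0],
    [0,1,0],
    [0,1,0],
    [0,1,0]
  ],
  "twist": [
    [0,0,0],
    [0,0,0],
    [0,0,0],
    [0,0,0],
    [0,0,0],
    [0,0,0],
    [0,0,0],
    [0,0,0]
  ],
  "fingers": [0.5,0.5,0.5,0.5,0.5,0.5,0.5,0.5]
}}

```text
t: 1.7
tool_pos: [0.2918, -0.4403, 0.2409]
tool_rot: [0.214, 0.68, -0.204, 0.671]
ft_force: [-0.0, -0.8, 0.3]
finger_gap: 0.0426
```

>>> {"method": "send_rows", "body": {
  "xyz": [
    [0.5,1,0],
    [0.5,1,0],
    [0.5,1,0],
    [0.5,1,0],
    [0.5,1,0],
    [0.5,1,0],
    [0.5,1,0],
    [0,0,0]
  ],
  "twist": [
    [0,0,0],
    [0,0,0],
    [0,0,0],
    [0,0,0],
    [0,0,0],
    [0,0,0],
    [0,0,0],
    [0,0,0]
  ],
  "fingers": [0.5,0.5,0.5,0.5,0.5,0.5,0.5,0.5]
}}

```text
t: 2.5
tool_pos: [0.3934, -0.2842, 0.1508]
tool_rot: [0.212, 0.682, -0.202, 0.671]
ft_force: [-1.1, 0.1, 0.6]
finger_gap: 0.0426
```

```bash
python3 - <<'E'
from h import *
to([.469,-.2245,.026],down(-35.8))
E
```

```text
t 2.5 pos [ 0.3934 -0.2842  0.1508] gap 0.04262762754067471 F [-1.0998  0.1074  0.5988] q [ 0.8769  0.3212 -0.3973  2.0474  0.1521  0.8204 -0.2025]
shift now-frame [5.0029 3.623  1.2647] shift target-frame [4.9911 3.705  1.0566] twist [ 0.2551 -0.1599 -0.0775]
```

>>> {"method": "send_rows", "body": {
  "xyz": [
    [0,0.95,0.3],
    [0,0.95,0.3],
    [0,0.95,0.3],
    [0.4,0.9,0.3],
    [0.5,0,0],
    [0,0,0]
  ],
  "twist": [
    [0.25,-0.15,-0.1],
    [0,0,0],
    [0,0,0],
    [0,0,0],
    [0,0,0],
    [0,0,0]
  ],
  "fingers": [0.5,0.5,0.5,0.5,0.5,0.5]
}}

```text
t: 3.1
tool_pos: [0.4721, -0.2275, 0.1268]
tool_rot: [0.217, 0.674, -0.221, 0.671]
ft_force: [-0.5, -1.0, 0.3]
finger_gap: 0.0425
```

```bash
python3 - <<'E'
from h import *
to([.469,-.2245,.026],down(-35.8))
t,s=env.capture("top")[:,:,::-1],env.capture("side")[:,:,::-1]
R=lambda a,w,h:cv2.resize(a,(w,h),interpolation=cv2.INTER_CUBIC)
cv2.imwrite("pics/p4.png",np.hstack([R(t[200:320,290:420],433,400),R(s[260:400,210:340],371,400)]))
E
```

```text
t 3.1 pos [ 0.4721 -0.2275  0.1268] gap 0.0424552555467905 F [-0.4635 -0.9959  0.2565] q [ 0.6795  0.4056 -0.3916  1.9923  0.2222  0.7876 -0.4725]
shift now-frame [ 4.0308  0.0495 -0.1641] shift target-frame [ 4.0308  0.0244 -0.171 ] twist [-0.0497 -0.0148  0.0541]
```

View pics/p4.png

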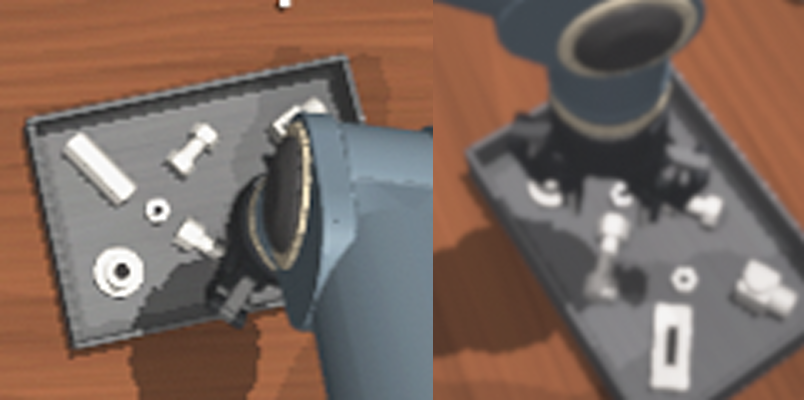

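The open fingers are astride the waist (left panel about (225,255), right panel about (605,260)), with the neighbouring parts clear. I'll descend now.

>>> {"method": "send_rows", "body": {
  "xyz": [
    [0.8,0,-0.15],
    [0.8,0,0],
    [0.8,0,0],
    [0.8,0,0],
    [0.3,0,0],
    [0.3,0,0],
    [0,0,0]
  ],
  "twist": [
    [0,0,0],
    [0,0,0],
    [0,0,0],
    [0,0,0],
    [0,0,0],
    [0,0,0],
    [0,0,0]
  ],
  "fingers": [0.5,0.5,0.5,0.5,0.5,0.5,0.5]
}}

```text
t: 3.9
tool_pos: [0.4671, -0.2357, 0.0347]
tool_rot: [0.22, 0.669, -0.228, 0.673]
ft_force: [-0.3, 0.6, 0.1]
finger_gap: 0.0429
```

```bash
python3 - <<'E'
from h import *
to([.469,-.2245,.026],down(-35.8))
E
```

```text
t 3.9 pos [ 0.4671 -0.2357  0.0347] gap 0.04289629762435343 F [-0.3117  0.6012  0.1313] q [ 0.6322  0.5411 -0.3201  2.0564  0.32    0.5841 -0.5583]
shift now-frame [ 0.3416  0.406  -0.212 ] shift target-frame [ 0.3473  0.407  -0.2006] twist [-0.1686  0.0777  0.0777]
```

>>> {"method": "send_rows", "body": {
  "xyz": [
    [0.1,0.4,-0.2],
    [0.1,0,0],
    [0.1,0,0],
    [0,0,0]
  ],
  "twist": [
    [-0.15,0.1,0.1],
    [0,0,0],
    [0,0,0],
    [0,0,0]
  ],
  "fingers": [0.5,0.5,0.5,0.5]
}}

```text
t: 4.3
tool_pos: [0.4709, -0.2244, 0.0288]
tool_rot: [0.219, 0.672, -0.216, 0.674]
ft_force: [0.3, -0.2, 0.0]
finger_gap: 0.0428
```

```bash
python3 - <<'E'
from h import *
to([.469,-.2245,.026],down(-35.8))
E
```

```text
t 4.3 pos [ 0.4709 -0.2244  0.0288] gap 0.042801511721642066 F [ 0.2594 -0.1728  0.0021] q [ 0.6292  0.5537 -0.3348  2.0574  0.3142  0.5763 -0.5497]
shift now-frame [ 0.1118 -0.0492 -0.0587] shift target-frame [ 0.1121 -0.0486 -0.0587] twist [-0.0062  0.0059 -0.0402]
```

>>> {"method": "send_rows", "body": {
  "xyz": [
    [0.1,-0.05,-0.05],
    [0.02,0,0],
    [0,0,0],
    [0,0,0],
    [0,0,0],
    [0,0,0],
    [0,0,0],
    [0,0,0]
  ],
  "twist": [
    [0,0,0],
    [0,0,0],
    [0,0,0],
    [0,0,0],
    [0,0,0],
    [0,0,0],
    [0,0,0],
    [0,0,0]
  ],
  "fingers": [0.5,0.5,0,0,0,0,0,0],
  "grip_force": 50
}}

```text
t: 5.1
tool_pos: [0.4693, -0.2249, 0.0261]
tool_rot: [0.219, 0.672, -0.216, 0.674]
ft_force: [0.2, 0.3, -0.2]
finger_gap: 0.0097
```

>>> {"method": "send_rows", "body": {
  "xyz": [
    [-0.3,0,0],
    [-0.8,0,0],
    [-1,0,0],
    [-1,0,0],
    [-1,0,0],
    [-1,0,0],
    [-0.5,0,0],
    [0,0,0]
  ],
  "twist": [
    [0,0,0],
    [0,0,0],
    [0,0,0],
    [0,0,0],
    [0,0,0],
    [0,0,0],
    [0,0,0],
    [0,0,0]
  ],
  "fingers": [0,0,0,0,0,0,0,0]
}}

```text
t: 5.9
tool_pos: [0.4671, -0.2246, 0.1721]
tool_rot: [0.219, 0.673, -0.216, 0.673]
ft_force: [-0.5, -0.1, -2.0]
finger_gap: 0.0101
```

```bash
python3 - <<'E'
from h import *
to([.490,.178,.17],down(85.9))
t,s=env.capture("top")[:,:,::-1],env.capture("side")[:,:,::-1]
cv2.imwrite("pics/p5.png",np.hstack([t[150:350,200:420],s[160:400,200:420][:200]]))
E
```

```text
t 5.9 pos [ 0.4671 -0.2246  0.1721] gap 0.010136372321512037 F [-0.5344 -0.0788 -2.01  ] q [ 0.7214  0.3377 -0.4299  1.9661  0.1753  0.875  -0.4248]
shift now-frame [ 0.1548 13.597  -8.6747] shift target-frame [ 0.0846  0.2367 16.1273] twist [-17.7      0.0229  -0.0377]
```

View pics/p5.png

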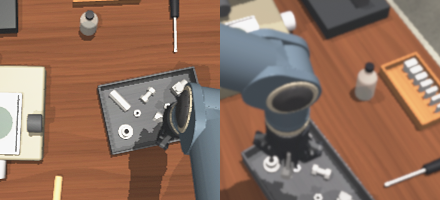

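Held: gap is 10 mm and the extra weight shows. Next I'll turn it and carry it over.

>>> {"method": "send_rows", "body": {
  "xyz": [
    [-0.15,0,0],
    [-0.15,0,0],
    [-0.15,0,0],
    [-0.15,0,0],
    [-0.15,0,0],
    [-0.15,0,0],
    [-0.15,0,0],
    [-0.15,0,0]
  ],
  "twist": [
    [-1,0,0],
    [-1,0,0],
    [-1,0,0],
    [-1,0,0],
    [-1,0,0],
    [-1,0,0],
    [-1,0,0],
    [-1,0,0]
  ],
  "fingers": [0,0,0,0,0,0,0,0]
}}

```text
t: 6.8
tool_pos: [0.4582, -0.2212, 0.1869]
tool_rot: [-0.124, 0.703, 0.141, 0.686]
ft_force: [0.7, 0.3, -0.9]
finger_gap: 0.0098
```

>>> {"method": "send_rows", "body": {
  "xyz": [
    [0,0,0],
    [0,0,0],
    [0,0,0],
    [0,0,0],
    [0,0,0],
    [0,0,0],
    [0,0,0],
    [0,0,0]
  ],
  "twist": [
    [-1,0,0],
    [-1,0,0],
    [-1,0,0],
    [-1,0,0],
    [-1,0,0],
    [-1,0,0],
    [-1,0,0],
    [-1,0,0]
  ],
  "fingers": [0,0,0,0,0,0,0,0]
}}

```text
t: 7.6
tool_pos: [0.4508, -0.2185, 0.1735]
tool_rot: [-0.429, 0.551, 0.47, 0.54]
ft_force: [-0.3, -0.0, -1.0]
finger_gap: 0.0096
```

```bash
python3 - <<'E'
from h import *
to([.490,.178,.19],down(85.9))
E
```

```text
t 7.6 pos [ 0.4508 -0.2185  0.1735] gap 0.009568447911081747 F [-0.3117 -0.0474 -1.0225] q [ 1.0619  0.4359 -0.8683  1.9505  0.3683  0.9886  1.3944]
shift now-frame [-0.1855  1.5038 15.879 ] shift target-frame [-0.6604 -0.4311 15.9317] twist [-1.0007  0.2337 -0.4344]
```

>>> {"method": "send_rows", "body": {
  "xyz": [
    [-0.3,0,0],
    [-0.3,0,0],
    [-0.2,0,1],
    [0,0,1],
    [0,0,1],
    [0,0,1],
    [0,0,1],
    [0,0,1]
  ],
  "twist": [
    [-1,0.2,-0.4],
    [0,0,0],
    [0,0,0],
    [0,0,0],
    [0,0,0],
    [0,0,0],
    [0,0,0],
    [0,0,0]
  ],
  "fingers": [0,0,0,0,0,0,0,0]
}}

```text
t: 8.4
tool_pos: [0.4586, -0.0687, 0.1881]
tool_rot: [-0.467, 0.524, 0.485, 0.522]
ft_force: [0.6, 0.6, -1.1]
finger_gap: 0.0093
```

```bash
python3 - <<'E'
from h import *
to([.490,.178,.19],down(85.9))
E
```

```text
t 8.4 pos [ 0.4586 -0.0687  0.1881] gap 0.009255869154921896 F [ 0.5917  0.5969 -1.0936] q [ 0.8701  0.3536 -0.9633  2.0339  0.3351  0.947   1.2068]
shift now-frame [ 0.0667 -0.3144  9.9407] shift target-frame [-0.0741 -0.5475  9.9306] twist [-0.1954  0.1258 -0.1773]
```

>>> {"method": "send_rows", "body": {
  "xyz": [
    [0,-0.3,1],
    [0,-0.2,1],
    [0,0,1],
    [0,0,1],
    [0,0,1],
    [0,0,1],
    [0,0,1],
    [0,0,1]
  ],
  "twist": [
    [-0.2,0.1,-0.2],
    [0,0,0],
    [0,0,0],
    [0,0,0],
    [0,0,0],
    [0,0,0],
    [0,0,0],
    [0,0,0]
  ],
  "fingers": [0,0,0,0,0,0,0,0]
}}

```text
t: 9.2
tool_pos: [0.4865, 0.136, 0.1845]
tool_rot: [-0.471, 0.526, 0.48, 0.521]
ft_force: [-0.4, 0.1, -0.8]
finger_gap: 0.01
```

>>> {"method": "send_rows", "body": {
  "xyz": [
    [0,0,1],
    [0,0,0.8],
    [0,0,0],
    [0,0,0]
  ],
  "twist": [
    [0,0,0],
    [0,0,0],
    [0,0,0],
    [0,0,0]
  ],
  "fingers": [0,0,0,0]
}}

```text
t: 9.6
tool_pos: [0.4896, 0.1858, 0.1823]
tool_rot: [-0.468, 0.529, 0.481, 0.52]
ft_force: [-0.1, -0.4, -1.6]
finger_gap: 0.0098
```

```bash
python3 - <<'E'
from h import *
to([.490,.178,.14],down(85.9))
t,s=env.capture("top")[:,:,::-1],env.capture("side")[:,:,::-1]
R=lambda a:cv2.resize(a,None,fx=2.5,fy=2.5,interpolation=cv2.INTER_CUBIC)
cv2.imwrite("pics/p6.png",np.hstack([R(t[190:330,90:250]),R(s[120:260,140:290])]))
E
```

```text
t 9.6 pos [0.4896 0.1858 0.1823] gap 0.009752937027462317 F [-0.0755 -0.409  -1.5984] q [ 0.2885  0.466  -0.9341  1.9148  0.4243  0.9955  0.6326]
shift now-frame [ 1.6879 -0.0831 -0.3138] shift target-frame [ 1.6904 -0.0363 -0.3092] twist [-0.2415  0.0314 -0.1863]
```

View pics/p6.png

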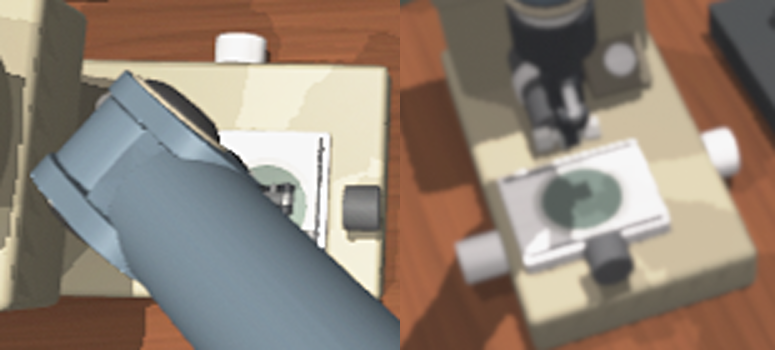

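The spacer hangs across the fingers (right panel about (565,130)) over the glass at (580,195), with the lens barrel and lamp clear. I'll lower it.

>>> {"method": "send_rows", "body": {
  "xyz": [
    [0.4,0,-0.3],
    [0.5,0,0],
    [0.5,0,0],
    [0.5,0,0],
    [0.4,0,0],
    [0,0,0]
  ],
  "twist": [
    [-0.25,0,-0.2],
    [0,0,0],
    [0,0,0],
    [0,0,0],
    [0,0,0],
    [0,0,0]
  ],
  "fingers": [0,0,0,0,0,0]
}}

```text
t: 10.3
tool_pos: [0.4898, 0.1734, 0.12]
tool_rot: [-0.479, 0.519, 0.479, 0.52]
ft_force: [0.1, -0.1, -1.0]
finger_gap: 0.0099
```

```bash
python3 - <<'E'
from h import *
to([.490,.178,.101],down(85.9))
E
```

```text
t 10.3 pos [0.4898 0.1734 0.12  ] gap 0.009948798746788804 F [ 0.1401 -0.1011 -0.9627] q [ 0.251   0.529  -0.8698  1.9911  0.5315  0.8626  0.5791]
shift now-frame [0.7615 0.0091 0.1845] shift target-frame [0.7613 0.0069 0.1856] twist [-0.0805  0.0111  0.0042]
```

>>> {"method": "send_rows", "body": {
  "xyz": [
    [0.2,0,0.2],
    [0.2,0,0],
    [0.15,0,0],
    [0.1,0,0],
    [0.05,0,0],
    [0,0,0]
  ],
  "twist": [
    [-0.08,0,0],
    [0,0,0],
    [0,0,0],
    [0,0,0],
    [0,0,0],
    [0,0,0]
  ],
  "fingers": [0,0,0,0,0,0]
}}

```text
t: 10.9
tool_pos: [0.491, 0.1802, 0.1016]
tool_rot: [-0.482, 0.516, 0.482, 0.518]
ft_force: [-0.0, -0.1, -1.2]
finger_gap: 0.01
```

```bash
python3 - <<'E'
from h import *
to([.490,.178,.101],down(85.9))
E
```

```text
t 10.9 pos [0.491  0.1802 0.1016] gap 0.00997656544023394 F [-0.004  -0.144  -1.1767] q [ 0.2196  0.5586 -0.8483  1.9979  0.5654  0.8329  0.5523]
shift now-frame [ 0.0257  0.0337 -0.092 ] shift target-frame [ 0.026   0.0335 -0.0919] twist [0.0129 0.0237 0.0141]
```

>>> {"method": "send_rows", "body": {
  "xyz": [
    [0,0.03,-0.1],
    [0.03,0,0],
    [0.02,0,0],
    [0,0,0]
  ],
  "twist": [
    [0,0,0],
    [0,0,0],
    [0,0,0],
    [0,0,0]
  ],
  "fingers": [0,0,0,0]
}}

```text
t: 11.3
tool_pos: [0.4903, 0.1777, 0.1013]
tool_rot: [-0.482, 0.516, 0.482, 0.519]
ft_force: [0.0, -0.3, -1.2]
finger_gap: 0.0098
```

```bash
python3 - <<'E'
from h import *
to([.490,.178,.101],down(85.9))
E
```

```text
t 11.3 pos [0.4903 0.1777 0.1013] gap 0.009818640841367916 F [ 0.0443 -0.2927 -1.2096] q [ 0.2244  0.5565 -0.8483  2.0024  0.5662  0.8292  0.5543]
shift now-frame [0.0101 0.0122 0.0129] shift target-frame [0.0101 0.0122 0.0129] twist [0.0095 0.0245 0.0242]
```

Still the full weight and no contact, so I'll go down a little more.

>>> {"method": "send_rows", "body": {
  "xyz": [
    [0.04,0,0],
    [0.04,0,0],
    [0,0,0]
  ],
  "twist": [
    [0,0,0],
    [0,0,0],
    [0,0,0]
  ],
  "fingers": [0,0,0]
}}

```text
t: 11.6
tool_pos: [0.4904, 0.1778, 0.1013]
tool_rot: [-0.483, 0.516, 0.481, 0.518]
ft_force: [-0.3, 0.6, -1.2]
finger_gap: 0.01
```

>>> {"method": "send_rows", "body": {
  "xyz": [
    [0.1,0,0],
    [0,0,0]
  ],
  "twist": [
    [0,0,0],
    [0,0,0]
  ],
  "fingers": [0,0]
}}

```text
t: 11.8
tool_pos: [0.491, 0.1782, 0.1015]
tool_rot: [-0.484, 0.516, 0.48, 0.518]
ft_force: [0.1, 0.2, -1.0]
finger_gap: 0.01
```

>>> {"method": "send_rows", "body": {
  "xyz": [
    [0.2,0,0],
    [0,0,0]
  ],
  "twist": [
    [0,0,0],
    [0,0,0]
  ],
  "fingers": [0,0]
}}

```text
t: 12.0
tool_pos: [0.492, 0.1791, 0.102]
tool_rot: [-0.486, 0.516, 0.478, 0.518]
ft_force: [-0.4, -0.3, -1.9]
finger_gap: 0.0096
```

```bash
python3 - <<'E'
from h import *
to([.490,.178,.101],down(85.9)); o=env.get_obs(); print(o["joint_torque"],o["moment"],o["joint_vel"])
t,s=env.capture("top")[:,:,::-1],env.capture("side")[:,:,::-1]
R=lambda a:cv2.resize(a,None,fx=2.5,fy=2.5,interpolation=cv2.INTER_CUBIC)
cv2.imwrite("pics/p7.png",np.hstack([R(t[150:330,90:250]),R(s[80:260,140:290])]))
E
```

```text
t 12.0 pos [0.492  0.1791 0.102 ] gap 0.009636653806395178 F [-0.3683 -0.2876 -1.8701] q [ 0.2125  0.5547 -0.8422  1.9994  0.5749  0.8332  0.5426]
shift now-frame [ 0.0377  0.0759 -0.0482] shift target-frame [ 0.0382  0.0755 -0.0485] twist [ 0.0066 -0.0467  0.0822]
[ -0.0294 -41.6929  -9.5268 -17.1885   0.0133   0.258   -0.0298] [-0.0013  0.0225 -0.0004] [-0.0071 -0.0313  0.0006 -0.0224 -0.0257  0.0377  0.0117]
```

View pics/p7.png

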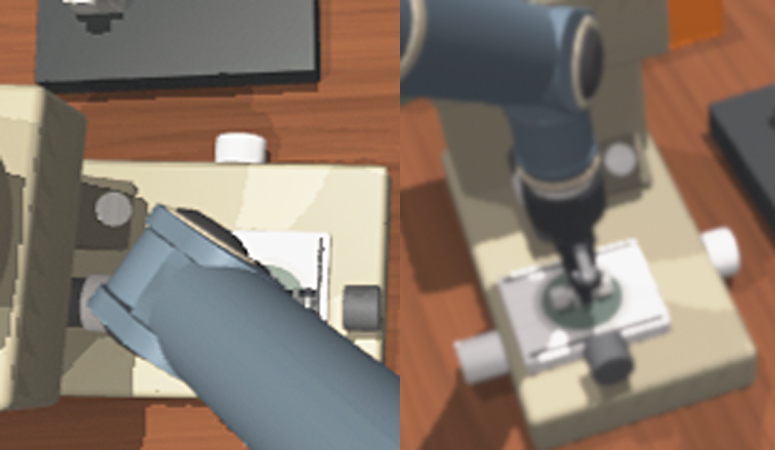

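Measured z stops at 0.1013 and the predicted seating height was 0.101. A hold row resets the target, which would hide any contact force, so it's probably seated. I'll correct the small offset and release.

>>> {"method": "send_rows", "body": {
  "xyz": [
    [0,0.08,-0.05],
    [0.05,0,0],
    [0.03,0,0],
    [0,0,0],
    [0,0,0],
    [0,0,0]
  ],
  "twist": [
    [0,-0.05,0.08],
    [0,0,0],
    [0,0,0],
    [0,0,0],
    [0,0,0],
    [0,0,0]
  ],
  "fingers": [0,0,0.4,0.4,0.4,0.4]
}}

```text
t: 12.7
tool_pos: [0.4898, 0.1773, 0.0983]
tool_rot: [-0.48, 0.518, 0.483, 0.518]
ft_force: [-0.3, 0.2, 4.1]
finger_gap: 0.034
```

>>> {"method": "send_rows", "body": {
  "xyz": [
    [-0.3,0,0],
    [-0.5,0,0],
    [-0.8,0,0],
    [-0.8,0,0],
    [-0.8,0,0],
    [-0.8,0,0],
    [-0.5,0,0],
    [0,0,0]
  ],
  "twist": [
    [0,0,0],
    [0,0,0],
    [0,0,0],
    [0,0,0],
    [0,0,0],
    [0,0,0],
    [0,0,0],
    [0,0,0]
  ],
  "fingers": [0.4,0.4,0.4,0.4,0.4,0.4,0.4,0.4]
}}

```text
t: 13.5
tool_pos: [0.4896, 0.1777, 0.2193]
tool_rot: [-0.48, 0.517, 0.484, 0.517]
ft_force: [-0.2, 0.0, -0.7]
finger_gap: 0.0341
```

```bash
python3 - <<'E'
from h import *
n=np.array(-yp*np.sin(np.radians(38))+[0,0,np.cos(np.radians(38))]); p=np.array([.589,.318,.115])
print(n); 
for z in (yp*np.cos(np.radians(38))+[0,0,np.sin(np.radians(38))],xp,-xp): to(p+.14*n,pose(-n,z))
s=env.capture("side")[:,:,::-1]; t=env.capture("top")[:,:,::-1]
R=lambda a:cv2.resize(a,None,fx=4,fy=4,interpolation=cv2.INTER_CUBIC)
cv2.imwrite("pics/s8.png",s);cv2.imwrite("pics/t8.png",t)
cv2.imwrite("pics/p8.png",np.hstack([R(s[160:250,160:260]),R(t[230:320,160:250])]))
E
```

```text
[-0.044  -0.6141  0.788 ]
t 13.5 pos [0.4896 0.1777 0.2193] gap 0.03409729005763528 F [-0.235   0.0382 -0.6819] q [ 0.3434  0.4113 -0.9756  1.8917  0.3876  1.045   0.7065]
shift now-frame [-0.2437 -3.5643  2.4342] shift target-frame [ 1.3113 -3.5634  2.0667] twist [-0.0035 -5.5025 -0.0284]
t 13.5 pos [0.4896 0.1777 0.2193] gap 0.03409729005763528 F [-0.235   0.0382 -0.6819] q [ 0.3434  0.4113 -0.9756  1.8917  0.3876  1.045   0.7065]
shift now-frame [-0.2437 -3.5643  2.4342] shift target-frame [1.3113 2.0667 3.5634] twist [12.5656 -4.3293  4.2848]
t 13.5 pos [0.4896 0.1777 0.2193] gap 0.03409729005763528 F [-0.235   0.0382 -0.6819] q [ 0.3434  0.4113 -0.9756  1.8917  0.3876  1.045   0.7065]
shift now-frame [-0.2437 -3.5643  2.4342] shift target-frame [ 1.3113 -2.0667 -3.5634] twist [-12.5726  -4.2853  -4.3298]
```

View pics/p8.png

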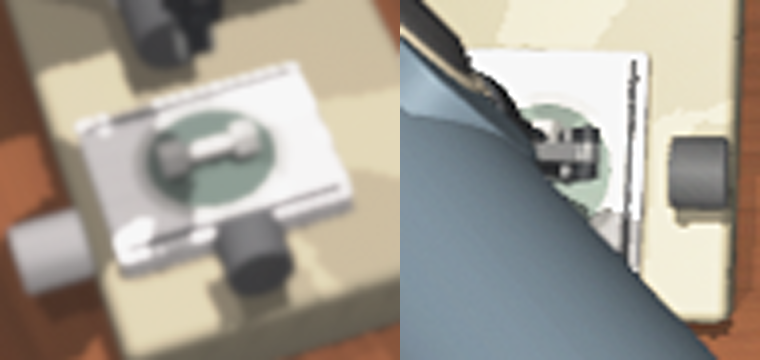

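The spacer is on the glass, centred near (210,150) in the left crop and roughly parallel to the strips. Next I'll close the fingers, tilt, and go to the plunger's axis.

>>> {"method": "send_rows", "body": {
  "xyz": [
    [-0.2,-0.6,0],
    [-0.2,-0.6,0],
    [0,-0.6,0],
    [0,-0.6,0],
    [0,-0.6,0],
    [0,-0.6,0],
    [0,0,0]
  ],
  "twist": [
    [0,-0.92,0],
    [0,-0.92,0],
    [0,-0.92,0],
    [0,-0.92,0],
    [0,-0.92,0],
    [0,-0.92,0],
    [0,0,0]
  ],
  "fingers": [0,0,0,0,0,0,0]
}}

```text
t: 14.3
tool_pos: [0.5778, 0.1705, 0.22]
tool_rot: [-0.287, 0.317, 0.62, 0.658]
ft_force: [0.1, -0.4, -0.5]
finger_gap: -0.0001
```

```bash
cat >> h.py <<'E'
n_=np.array(-yp*np.sin(np.radians(38))+[0,0,np.cos(np.radians(38))]); p_=np.array([.589,.318,.115])
Rp=pose(-n_,yp*np.cos(np.radians(38))+[0,0,np.sin(np.radians(38))])
E
python3 - <<'E'
from h import *
to(p_+.05*n_,Rp)
I={k:env.capture(k)[:,:,::-1].copy() for k in("top","side")}
for k,v in I.items(): cv2.imwrite(f"pics/{k}9.png",v)
a=cv2.resize(I["top"][150:340,80:270],(400,400),interpolation=2);b=cv2.resize(I["side"][60:260,120:320],(400,400),interpolation=2)
cv2.imwrite("pics/p9.png",np.hstack([a,b]))
E
```

```text
t 14.3 pos [0.5778 0.1705 0.22  ] gap -9.013217872704724e-05 F [ 0.0897 -0.4372 -0.5346] q [ 0.7829  0.7492 -1.2367  1.8407  0.0702  0.7609  1.1978]
shift now-frame [ 4.9979 -0.0924  1.9571] shift target-frame [ 4.9502 -0.0251  2.0765] twist [-0.0466  0.2006 -0.1316]
```

View pics/p9.png

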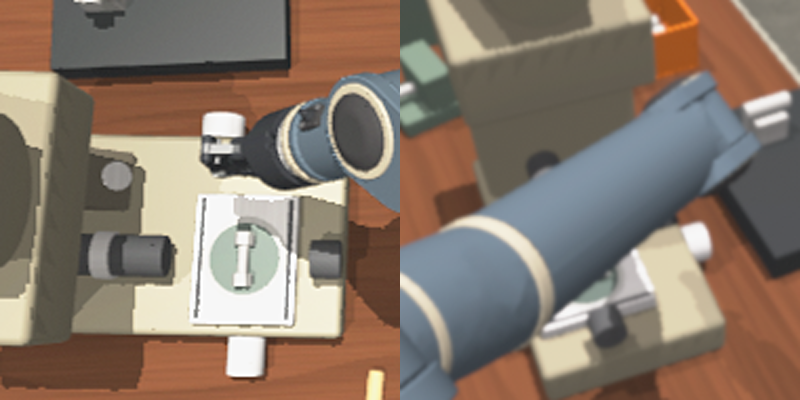

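Left panel: the spacer at (243,258) is on the glass and parallel to the strips. The tilted gripper is clear, and the hood is well behind it. q3 is near its limit, so I'll watch it while moving in along the axis.

>>> {"method": "send_rows", "body": {
  "xyz": [
    [0,0,0.7],
    [0,0,0.7],
    [0,0,0.7],
    [0.6,0,0],
    [0.6,0,0],
    [0,0,0]
  ],
  "twist": [
    [0,0.2,-0.1],
    [0,0,0],
    [0,0,0],
    [0,0,0],
    [0,0,0],
    [0,0,0]
  ],
  "fingers": [0,0,0,0,0,0]
}}

```text
t: 15.0
tool_pos: [0.5719, 0.2485, 0.2395]
tool_rot: [-0.309, 0.319, 0.617, 0.649]
ft_force: [0.1, -0.1, -0.5]
finger_gap: -0.0001
```

```bash
python3 - <<'E'
from h import *
to(p_+.03*n_,Rp)
E
```

```text
t 15.0 pos [0.5719 0.2485 0.2395] gap -0.00012283386356065694 F [ 0.0592 -0.0505 -0.4552] q [ 0.6269  0.6788 -1.208   1.8239  0.0754  0.7193  1.0913]
shift now-frame [ 4.4706 -0.5031 -0.7934] shift target-frame [ 4.4635 -0.4851 -0.843 ] twist [ 0.2001 -0.1146 -0.0701]
```

>>> {"method": "send_rows", "body": {
  "xyz": [
    [0,-0.5,-0.8],
    [0,0,0],
    [0.7,0,0],
    [0.7,0,0],
    [0.7,0,0],
    [0.5,0,0],
    [0,0,0]
  ],
  "twist": [
    [0.2,-0.1,-0.1],
    [0,0,0],
    [0,0,0],
    [0,0,0],
    [0,0,0],
    [0,0,0],
    [0,0,0]
  ],
  "fingers": [0,0,0,0,0,0,0]
}}

```text
t: 15.7
tool_pos: [0.5909, 0.2701, 0.1774]
tool_rot: [-0.3, 0.321, 0.608, 0.661]
ft_force: [-0.6, 0.1, -0.2]
finger_gap: -0.0002
```

```bash
python3 - <<'E'
from h import *
to(p_+.03*n_,Rp)
E
```

```text
t 15.7 pos [0.5909 0.2701 0.1774] gap -0.00019887470798598292 F [-0.589   0.069  -0.2458] q [ 0.5236  0.7548 -1.1094  1.8404  0.1229  0.5872  1.0619]
shift now-frame [ 1.9369  0.2335 -0.0306] shift target-frame [ 1.9394  0.2117 -0.0343] twist [-0.0259 -0.0188  0.0939]
```

>>> {"method": "send_rows", "body": {
  "xyz": [
    [0.3,0.2,0],
    [0.5,0,0],
    [0.5,0,0],
    [0.4,0,0],
    [0,0,0]
  ],
  "twist": [
    [0,0,0.1],
    [0,0,0],
    [0,0,0],
    [0,0,0],
    [0,0,0]
  ],
  "fingers": [0,0,0,0,0]
}}

```text
t: 16.2
tool_pos: [0.5889, 0.2975, 0.1422]
tool_rot: [-0.298, 0.323, 0.611, 0.658]
ft_force: [-0.1, -0.1, 0.2]
finger_gap: -0.0001
```

```bash
python3 - <<'E'
from h import *
to(p_+.007*n_,Rp)
v=env.capture("top")[:,:,::-1]; cv2.imwrite("pics/p10.png",cv2.resize(v[180:320,80:260],(720,560),interpolation=2))
E
```

```text
t 16.2 pos [0.5889 0.2975 0.1422] gap -0.00010812485591221483 F [-0.1312 -0.1049  0.1562] q [ 0.4423  0.7946 -1.0558  1.8488  0.1467  0.5204  1.0373]
shift now-frame [ 1.0828  0.0542 -0.0231] shift target-frame [ 1.0828  0.0534 -0.0247] twist [-0.0371 -0.0146  0.0067]
```

View pics/p10.png

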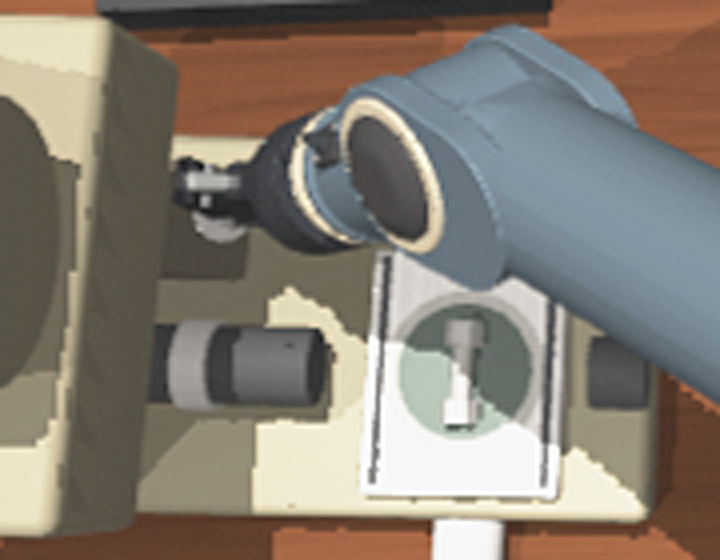

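The closed fingertips are just in front of the head at about (215,220), and the spacer at (463,375) is undisturbed. Now pressing along the axis in small steps.

>>> {"method": "send_rows", "body": {
  "xyz": [
    [0.2,0.05,0],
    [0.2,0,0],
    [0.2,0,0]
  ],
  "twist": [
    [0,0,0],
    [0,0,0],
    [0,0,0]
  ],
  "fingers": [0,0,0]
}}

```text
t: 16.55
tool_pos: [0.5895, 0.3068, 0.131]
tool_rot: [-0.298, 0.322, 0.61, 0.66]
ft_force: [0.4, 0.1, -0.4]
finger_gap: 0.0001
```

>>> {"method": "send_rows", "body": {
  "xyz": [
    [0.2,0,0],
    [0.2,0,0]
  ],
  "twist": [
    [0,0,0],
    [0,0,0]
  ],
  "fingers": [0,0]
}}

```text
t: 16.75
tool_pos: [0.59, 0.3131, 0.123]
tool_rot: [-0.298, 0.322, 0.61, 0.659]
ft_force: [-2.8, -3.6, 5.9]
finger_gap: -0.0001
```

```bash
python3 - <<'E'
from h import *
to(p_+.007*n_,Rp)
E
```

```text
t 16.75 pos [0.59   0.3131 0.123 ] gap -5.60269915236488e-05 F [-2.7778 -3.6337  5.8786] q [ 0.3946  0.8152 -1.0225  1.8502  0.1613  0.477   1.0218]
shift now-frame [ 0.0918  0.0534 -0.0444] shift target-frame [ 0.0919  0.0533 -0.0444] twist [-0.0378 -0.0138  0.0294]
```

>>> {"method": "send_rows", "body": {
  "xyz": [
    [0.2,0,0],
    [0.2,0,0]
  ],
  "twist": [
    [0,0,0],
    [0,0,0]
  ],
  "fingers": [0,0]
}}

```text
t: 16.95
tool_pos: [0.5909, 0.3153, 0.1205]
tool_rot: [-0.299, 0.325, 0.61, 0.658]
ft_force: [-27.5, -56.2, 69.2]
finger_gap: 0.0002
```

>>> {"method": "send_rows", "body": {
  "xyz": [
    [0.2,0,0],
    [0.25,0,0]
  ],
  "twist": [
    [0,0,0],
    [0,0,0]
  ],
  "fingers": [0,0]
}}

```text
t: 17.15
tool_pos: [0.5909, 0.3154, 0.1207]
tool_rot: [-0.302, 0.33, 0.609, 0.655]
ft_force: [-23.9, -49.8, 60.9]
finger_gap: 0.0004
```

```bash
python3 - <<'E'
from h import *
to(p_+.007*n_,Rp); print((env.get_obs()["tool_pos"]-p_)@n_, env.get_obs()["ft_force"]@n_)
E
```

```text
t 17.15 pos [0.5909 0.3154 0.1207] gap 0.00036159894485897055 F [-23.8763 -49.8478  60.9283] q [ 0.3742  0.8099 -1.0059  1.84    0.1643  0.4907  1.0096]
shift now-frame [-0.0383  0.0821 -0.0637] shift target-frame [-0.0397  0.0824 -0.0624] twist [-0.0582 -0.159  -0.0203]
0.006008131715978771 79.67396506346344
```

The force jumped from 7 N to about 90 N with travel halted, so the plunger is hard on its stop. Retreating straight back along the axis.

>>> {"method": "send_rows", "body": {
  "xyz": [
    [-0.3,0,0],
    [-0.4,0,0],
    [-0.6,0,0],
    [-0.8,0,0],
    [-0.8,0,0],
    [-0.8,0,0],
    [-0.8,0,0],
    [0,0,0]
  ],
  "twist": [
    [0,0,0],
    [0,0,0],
    [0,0,0],
    [0,0,0],
    [0,0,0],
    [0,0,0],
    [0,0,0],
    [0,0,0]
  ],
  "fingers": [0,0,0,0,0,0,0,0]
}}

```text
t: 17.95
tool_pos: [0.587, 0.2438, 0.2169]
tool_rot: [-0.303, 0.329, 0.608, 0.656]
ft_force: [-0.7, 0.7, 0.2]
finger_gap: 0.0001
```

```bash
python3 - <<'E'
from h import *
to([.578,.1705,.24],Rp)
E
```

```text
t 17.95 pos [0.587  0.2438 0.2169] gap 0.00014039174356568016 F [-0.6682  0.6517  0.1628] q [ 0.596   0.7048 -1.1581  1.816   0.0894  0.6924  1.0802]
shift now-frame [-2.5075  0.1358 -1.8067] shift target-frame [-2.5424  0.1485 -1.7561] twist [-0.0503 -0.164   0.0064]
```

>>> {"method": "send_rows", "body": {
  "xyz": [
    [-0.8,0,-0.6],
    [-0.8,0,-0.6],
    [-0.8,0,-0.6],
    [-0.5,0,-0.5],
    [0,0,0],
    [0,0,0]
  ],
  "twist": [
    [0,0,0],
    [0,0,0],
    [0,0,0],
    [0,0,0],
    [0,0,0],
    [0,0,0]
  ],
  "fingers": [0,0,0,0,0,0]
}}

```text
t: 18.55
tool_pos: [0.5784, 0.1549, 0.2378]
tool_rot: [-0.302, 0.329, 0.611, 0.654]
ft_force: [-0.6, -0.1, -0.2]
finger_gap: 0.0006
```

```bash
python3 - <<'E'
from h import *
o=env.get_obs();print(o["t"],o["tool_pos"],o["ft_force"],o["q"])
I=env.capture("top")[:,:,::-1].copy(); cv2.imwrite("pics/top11.png",I)
h=cv2.cvtColor(I,cv2.COLOR_BGR2HSV)
c,w,st=blob(None,(h[...,2]>125)&(h[...,1]<50),(135,233)); print("plunger",c,st,plane("top",c,.115))
cv2.imwrite("pics/p11.png",cv2.resize(I[160:330,90:420],(792,408),interpolation=2))
E
```

```text
18.55 [0.5784 0.1549 0.2378] [-0.5549 -0.1205 -0.1962] [ 0.8011  0.7004 -1.235   1.8227  0.0645  0.8088  1.1969]
plunger [134.9595 233.1216] [128 227  15  13 148] [0.5894 0.3176 0.115 ]
```

View pics/p11.png

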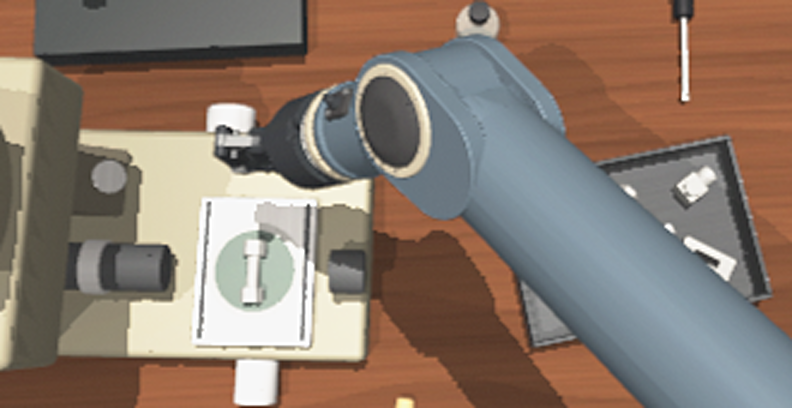

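The plunger head is back at its original pixel, (134.96,233.12). The spacer at crop (255,272) sits on the glass centre, parallel to the strips. The arm is clear, so I'm handing in.

```bash
python3 -c "
from workcell import env
print(env.hand_in())"
```

```text
the job is handed in; nothing more can be done
None
```

I picked the long waisted spacer out of the tray and laid it flat on the middle of the glass, parallel to the two dark strips. I then pressed the plunger down to its stop along its leaning axis, backed off, and handed in at about 18.6 s.

**Last checks:**
- **Spacer:** in the final top picture it sits at the glass centre and parallel to the strips. I judged this by eye. The tool was within about 1 mm of the stage centre when it let go.
- **Plunger:** it reached the stop, because travel halted and the force jumped from about 7 N to about 90 N. It sprang back, with the head in the final picture at its original place to within 0.1 pixel.
- **Arm:** it was clear of everything at the end, with no force on the tool beyond noise (about 0.6 N).
- **Other parts:** I never touched them. The arm hid part of the tray in the last picture, so I did not see all of them again.

**What did not go as expected:**
- **Stop force:** the press peaked at least as high as 93 N. That is under the 120 N wrist limit, but harder than I meant. It came from the fingertips, so I don't expect the 40 N limit on the arm and gripper body to apply.
- **Grip reading:** the gap showed about 10 mm on the 12 mm waist, but the spacer did not slip.
- **Laying down:** contact hardly showed in the force reading, so I judged it from the height. After release the tool read about 4 N against the stage.

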